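# Photograph a tube rack with a two-stage release key

### The job

Slide the red-capped tube rack along the grey plate of the imaging station, without lifting it off or tipping it, until it sits square in the corner, flush against both the metal stop and the imager's window wall. Then half-press the blue two-stage key on the console to its first click and keep it there for two seconds so that the imager focuses, then press it fully home to take the picture, and let it come back up. Take no picture (no full press) while the rack is out of place, and leave the other things on the table where they are.

Things in the scene. Friction and masses are not known exactly. Their poses are not given: they have to be found in the camera images.
- station: Imaging station, fixed. Grey plate 280 (x) x 340 (y) x 6 mm, open at -x and -y; origin at the centre of its underside. Stop on the far edge: inner face at x = +120 mm, looks to -x, rises 30 mm above the plate. White window wall: face at y = +130 mm, looks to -y, spans x = -40 to +160 mm, 80 mm above the table; behind it (y = 170 to 250 mm) the imager's housing is 200 mm high.
- rack_place (a point): Where the rack's origin lies, with the axes of station, when the rack is flush in the corner: on the plate's top at station x = +75, y = +55, z = +6 mm.
- rack: White rack of red-capped tubes, loose on the plate, about 0.3 to 0.6 kg. 90 mm along its x, 150 mm along its y, flat sides 55 mm high; caps reach 80 mm, set in 7 mm or more from the sides. Origin at the centre of its underside. It starts 50 to 95 mm short of its place in station x and y, turned up to 17 degrees; its x points roughly as the station's.
- collar (a point): On the key's upright axis, at the top of the fixed black collar on the console (grey box 110 x 90 x 40 mm), 46 mm above the table. The blue round key, 44 mm across, flat on top, stands above it on a post set by the last user: its top at rest is 22 to 38 mm above this point; no reading tells, so feel for it. The post does not give. Pressed straight down.
- key_half (a joint): First stage of the key: 0 at rest, +5 mm down at the first click. Light spring, 1 N at the start rising to 3 N at the click, where it meets a firm wall: nothing more moves until the force passes 9 N. Springs back when released.
- key_full (a joint): Second stage: 0 until the push passes 9 N, then grows to +6 mm fully home at 12 N, where it meets a hard stop. So the whole key travels 5 + 6 = 11 mm. Springs back when released.
- purple_rack: Bystander: a like rack with purple caps, 90 x 150 x 80 mm, origin at the centre of its underside.
- spray: Bystander: clear bottle with a red cap, 60 mm across, 190 mm high, origin at the centre of its underside.
- wipes: Bystander: tub of wipes with a blue lid, 80 mm across, 130 mm high, origin at the centre of its underside.
- bowl: Bystander: steel bowl 100 mm across, 35 mm high, origin at the centre of its underside.
- needle_box: Bystander: white and blue carton 70 x 140 x 35 mm, origin at the centre of its underside.
- glove_box: Bystander: carton of gloves 120 x 220 x 70 mm, origin at the centre of its underside.
- forceps: Bystander: steel forceps 150 mm long, lying along x, 10 mm high, origin under the middle.

How it is judged:
By the outcome, as a careful person would: the job done as asked, in the order asked, and still so for the second after the job is handed in, with the robot touching nothing.
It also fails if it takes over 64 s, if anything falls off the work surface, if the arm or the gripper's body presses on something with over 40 N, if the wrist force passes 120 N, or if a joint passes its speed limit or range.

### The arm

A 7-joint arm with a two-finger parallel gripper is mounted at the origin on the work surface. World frame = base frame: x ahead of the robot, y to its left, z up, the work surface at z = 0. Lengths are in m, angles in rad, forces in N, time in s.
With the tool pointing down it reaches from about 0.4 to 0.85 m from the base axis. Payload 6.9 kg.
Tool frame: the origin (TCP) lies midway between the tips of the shut fingers; the grasp point (between the pads) lies 19 mm behind it; z points along the fingers, y is the direction in which the jaws open and shut (so a half turn about z gives the same grasp; the last joint's range is limited). The gripper opens to 85 mm and grips with 20 to 120 N. Pads are 22 mm wide; open, the fingers measure 114 mm over their backs; the gripper's body (76 mm by 85 mm) begins 54 mm behind the grasp point. The pads swing forward as they close: fully open they stand 13 mm farther back than shut.
Start: joints at [-1.216, 0.507, -0.238, 1.5, 0.126, 1.149, -0.155], TCP at [0.154, 0.606, 0.231] pointing down, gripper open.
Joint ranges: [-3.08, 3.08], [-0.24, 2.05], [-1.43, 1.35], [0, 2.5], [-1.52, 4.66], [0.17, 1.96], [-2.89, 2.89]. Speed limits (rad/s): [2.39, 2.39, 3.14, 3.14, 3.14, 3.14, 3.14].

### API

Orientations are given as a unit quaternion [x, y, z, w].
In Python, from workcell import r, eyes, order, models gives the robot as it stands. Calls block until the motion is done:
- r.move_to(position, orientation): joint-space move of the TCP to a pose.
- r.move_straight(position, rot=None, max_speed=0.15): straight line of the TCP; rot=None keeps the orientation; max_speed is the mean speed in m/s.
- r.set_joints(angles): joint-space move.
- r.let_go() and r.grab(newtons=None): open the fingers fully, or close them until they stop; newtons is the grip in N (None keeps the last).
- r.dwell(seconds).
- r.ik(position, orientation): joint angles nearest the present ones, or None.
- r.observe(): the state.
- eyes.grab_frame(name): name is "side" or "top" or "wrist"; returns (picture, depth): 400x640x3 uint8, red, green, blue; 400x640 float32, m along the optical axis (not along the pixel's ray), 0 where there is no reading.
- eyes.camera_model(name): a dict with "vertical_fov" (degrees; the focal length in pixels is half the picture's height over the tangent of half this angle, whatever the lens; pixels are square), "cx", "cy" (the principal point, pixels), "R" (3x3) and "t" (3): a world point X has camera coordinates R X + t; the wrist camera has in their place "T_tool_cam" (4x4, takes a point from camera to tool coordinates, whose origin is the TCP and whose axes are the flange's). Camera axes: x right, y down, z forward; pixel columns grow to the right and rows downward; lengths in m; the calibration is good to about 2 mm. A picture is of the moment at which its call begins: read the wrist's pose just before it. camera_model takes no time and is no camera call.
A pose or a line that the arm cannot do raises r.PlanningError and nothing moves.
- order.sign_off(): hands the job in, once; it reports no verdict.
Trained networks look in the newest picture that a camera, given by its name, has taken for a name from the list of things; names that differ only in an ending like _2 or _b are one class to them, and where a whole thing is asked for, a point or a joint stands for the part that bears it (a point fixed in the world has none). Each returns a list of dicts, best first, with "score" (0 to 1); they miss things now and then, are a little off and sometimes report something else, mostly with a low value. They report only what shows in the picture. A call takes as long as a camera call.
- models.recognise(camera, target): "box" ([left, top, right, bottom] in pixels, round what is visible of it).
The state is a dict: "clock": time; "joints": joint angles; "joint_velocities": joint speeds; "effort": joint torques, N m; "position": TCP position; "orientation": TCP orientation; "contact_force": force on the tool from outside, world axes, zero at the start; "moment": the same for the moment, N m; "grip_width": finger opening in m.
Only numpy, scipy, OpenCV 4.12 (cv2) and the standard library are available. Lean on these libraries where they do the work, as an engineer would, in place of code of your own. Each camera call takes 0.05 s, during which the arm holds its last target.

## Working session

There is one attempt and no reset: what is moved stays moved. The work goes in short steps, each a Python script; the robot and the scene stay as the last script left them, time stands still between calls to the robot, and variables do not carry over. Pictures are saved under pics/ and viewed, and the job is handed in when it is done.

```bash
ls; mkdir -p pics; python3 - <<'E'
from workcell import r, eyes, order, models
import cv2,numpy as np
print(r.observe())
for n in ("side","top","wrist"):
    p,d=eyes.grab_frame(n); cv2.imwrite(f"pics/{n}0.png",p[:,:,::-1]); np.savez(f"{n}0.npz",p=p,d=d); print(n,eyes.camera_model(n))
    for t in ("station","rack","collar"):
        print(t,[(np.round(x['box']),round(x['score'],2)) for x in models.recognise(n,t)][:3])
E
```

```text
pics
{'clock': 0.0, 'joints': array([-1.21649262,  0.50836858, -0.23751985,  1.50114792,  0.12566342,
        1.14885306, -0.15479336]), 'joint_velocities': array([-0.0017059 ,  0.00020795,  0.00275066, -0.00100296, -0.00135525,
        0.0018981 , -0.00087171]), 'effort': array([-2.21192818e-04, -6.20608735e+01, -2.18702115e+00, -2.49659979e+01,
        1.25584187e-02,  1.19961781e-02, -2.75501060e-05]), 'position': array([0.15384518, 0.60525704, 0.23040517]), 'orientation': array([ 1.24078035e-01,  9.92272058e-01, -8.89068563e-04, -1.14091302e-04]), 'contact_force': array([0.60284561, 0.10742173, 0.137877  ]), 'moment': array([ 0.01486752, -0.00705575, -0.00933097]), 'grip_width': 0.08559254254715527}
side {'vertical_fov': 42.995282533634224, 'cx': 318.50779309500746, 'cy': 205.2172597940415, 'R': array([[ 0.95541594, -0.29524375, -0.00339276],
       [-0.21458641, -0.68642235, -0.69482158],
       [ 0.20281286,  0.66457166, -0.71917415]]), 't': array([-0.55193083,  0.19168381,  1.49408871])}
station [(array([259.,  97., 358., 236.]), 0.87)]
rack [(array([300., 289., 343., 329.]), 
[... 314 characters left out ...]
.0519401 , 0.58544749, 1.11990695])}
station [(array([178., 135., 330., 253.]), 0.98)]
rack [(array([256., 180., 307., 217.]), 0.93), (array([420., 217., 438., 230.]), 0.51)]
collar [(array([404., 209., 444., 248.]), 0.63)]
wrist {'vertical_fov': 66.11894869717963, 'cx': 319.754929291285, 'cy': 195.87247653866478, 'T_tool_cam': array([[ 1.05277118e-04, -9.54053193e-01, -2.99637271e-01,
         7.75816333e-02],
       [ 9.99999516e-01,  3.93535984e-04, -9.01680867e-04,
         2.21315725e-04],
       [ 9.78169558e-04, -2.99637031e-01,  9.54052772e-01,
        -1.43591012e-01],
       [ 0.00000000e+00,  0.00000000e+00,  0.00000000e+00,
         1.00000000e+00]])}
station []
rack []
collar []
```

View pics/top0.png

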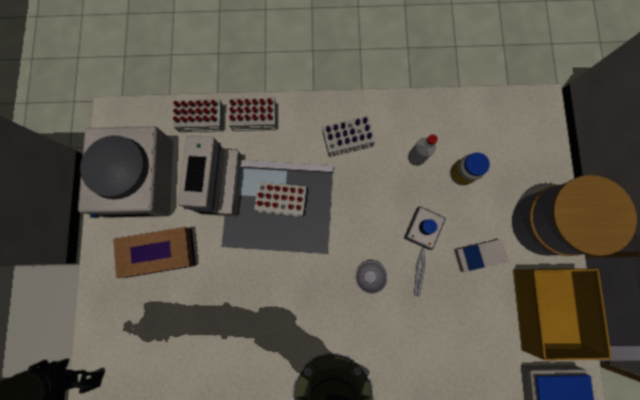

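View pics/side0.png

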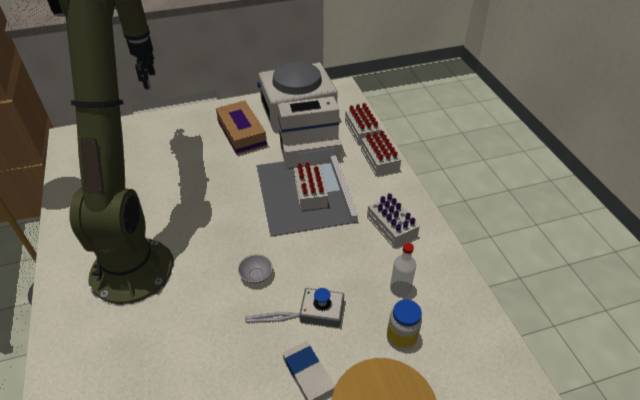

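The top view shows the grey plate (222–333, 160–253), the stop along its upper edge, the window wall at the left (x≈238), the rack at about (280,200) and the key at about (428,227). Next I deproject the depth.

```bash
cat > h.py <<'E'
import numpy as np, cv2
from scipy.spatial.transform import Rotation as Rn
def cloud(p,d,cm,pose=None):
    f=200/np.tan(np.radians(cm['vertical_fov'])/2)
    v,u=np.mgrid[0:400,0:640]
    c=np.stack([(u-cm['cx'])/f*d,(v-cm['cy'])/f*d,d],-1)
    if pose is None: X=(c-cm['t'])@cm['R']
    else:
        T=cm['T_tool_cam']; X=c@T[:3,:3].T+T[:3,3]
        X=X@Rn.from_quat(pose[1]).as_matrix().T+pose[0]
    X[d<=0]=np.nan
    return X
E
python3 - <<'E'
from workcell import eyes
from h import *
z=np.load('top0.npz');X=cloud(z['p'],z['d'],eyes.camera_model('top'))
for (u,v) in [(300,300),(230,240),(325,245),(325,190),(250,190),(290,166),(228,180),(265,189),(280,200),(300,205),(428,227),(415,215),(435,240),(371,275),(200,170)]:
    print(u,v,np.round(X[v,u],3),z['p'][v,u])
p=z['p'].astype(int)
H=X[:,:,2]
# plate pixels: grey, z ~6mm
m=(abs(H-0.006)<0.006)&(p.sum(2)<330)&(p.max(2)-p.min(2)<25)
m[:, :215]=0;m[:,340:]=0;m[:155]=0;m[260:]=0
m=cv2.morphologyEx(m.astype(np.uint8),cv2.MORPH_OPEN,np.ones((3,3)))
P=X[m>0];print(len(P),np.nanmin(P,0),np.nanmax(P,0),np.nanmedian(P,0))
hull=cv2.convexHull(P[:,:2].astype(np.float32));print(cv2.minAreaRect(hull))
# heights
for lo,hi,n,b in [(0.045,0.075,'racktop',(240,170,320,225)),(0.075,0.1,'caps',(240,170,320,225))]:
    k=(H>lo)&(H<hi);k[:b[1]]=0;k[b[3]:]=0;k[:,:b[0]]=0;k[:,b[2]:]=0
    print(n,k.sum(),cv2.minAreaRect(X[k][:,:2].astype(np.float32)))
k=(p[:,:,2]>p[:,:,0]+60);k[:215]=0;k[240:]=0;k[:,415:440]&=1;k[:,:415]=0;k[:,440:]=0
print('key',k.sum(),np.nanmedian(X[k],0))
E
```

```text
300 300 [ 0.277  0.093 -0.001] [129 122 109]
230 240 [0.468 0.314 0.003] [63 62 64]
325 245 [0.445 0.011 0.012] [66 65 67]
325 190 [0.622 0.006 0.01 ] [60 60 61]
250 190 [0.629 0.251 0.001] [122 129 132]
290 166 [0.698 0.117 0.035] [133 126 127]
228 180 [0.647 0.305 0.077] [130 122 115]
265 189 [0.62  0.193 0.061] [120 114 105]
280 200 [0.584 0.147 0.059] [126 120 111]
300 205 [0.563 0.084 0.086] [99 82 76]
428 227 [ 0.488 -0.296  0.08 ] [ 18  41 100]
415 215 [ 0.53  -0.271  0.037] [41 41 41]
435 240 [ 0.451 -0.326  0.04 ] [105 100  93]
371 275 [ 0.349 -0.129  0.01 ] [114 109 113]
200 170 [0.649 0.351 0.203] [12 12 11]
5576 [ 4.19836947e-01 -1.81895876e-02  1.07263972e-05] [0.70182634 0.34056429 0.01195071] [0.51631145 0.12265503 0.00648087]
((0.5620734691619873, 0.1617978811264038), (0.34475812315940857, 0.26408517360687256), 85.05358123779297)
racktop 1016 ((0.5922291278839111, 0.14559009671211243), (0.15029679238796234, 0.0907479077577591), 82.09839630126953)
caps 385 ((0.5917870402336121, 0.1452140510082245), (0.13180501759052277, 0.06716911494731903), 82.39703369140625)Traceback (most recent call last):
  File "<stdin>", line 18, in <module>
numpy._core._exceptions._UFuncOutputCastingError: Cannot cast ufunc 'bitwise_and' output from dtype('int64') to dtype('bool') with casting rule 'same_kind'
```

```bash
python3 - <<'E'
from workcell import r, eyes, models
from h import *
q=[0,1,0,0]
r.move_to([0.32,0.36,0.33],q)
r.move_to([0.53,0.14,0.28],q)
o=r.observe();print(o['clock'],o['position'],o['orientation'],o['contact_force'])
p,d=eyes.grab_frame('wrist');cv2.imwrite("pics/w1.png",p[:,:,::-1]);np.savez("w1.npz",p=p,d=d,pos=o['position'],q=o['orientation'])
print([(np.round(x['box']),round(x['score'],2)) for x in models.recognise('wrist','rack')][:3])
E
```

```text
2.9667 [0.52933637 0.14213917 0.28006264] [-1.34324212e-03  9.99998912e-01  5.73538911e-04 -2.08286377e-04] [ 0.0071699  -0.31392129 -0.07616542]
[(array([264., 162., 388., 255.]), 0.79)]
```

View pics/w1.png

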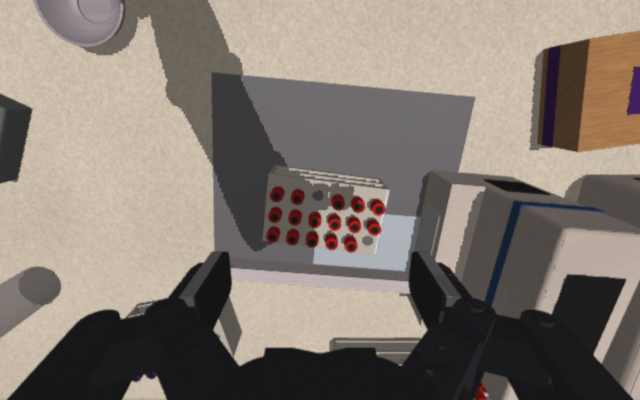

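The wrist view, with the base toward the top and +y to the right, shows the rack at (327,213), the stop at v≈278 and the window wall at u≈425. Next I fit their geometry.

```bash
python3 - <<'E'
from workcell import eyes
from h import *
z=np.load('w1.npz');X=cloud(z['p'],z['d'],eyes.camera_model('wrist'),(z['pos'],z['q']))
p=z['p'].astype(int);H=X[:,:,2]
def med(b): return np.round(np.nanmedian(X[b[1]:b[3],b[0]:b[2]].reshape(-1,3),0),4)
print('table',med((500,20,520,40)),'plate',med((350,100,400,120)))
# plate -x edge and -y edge via gray dark w/ lit
def line(pts):
    vx,vy,x0,y0=cv2.fitLine(np.float32(pts),cv2.DIST_HUBER,0,0.01,0.01).ravel();return np.round([np.degrees(np.arctan2(vy,vx)),x0,y0],4)
g=cv2.GaussianBlur(z['p'].astype(np.float32),(0,0),1).mean(2)
E=[]
for u in range(290,460,5):
    dv=np.diff(g[60:130,u]);v=60+np.argmin(dv);E.append(X[v+3,u,:2])   # top edge
print('-x edge',line(E))
E=[]
for v in range(85,250,5):
    du=np.diff(g[v,200:230]);u=200+np.argmin(du);E.append(X[v,u+2,:2])
print('-y edge',line(E))
E=[]
for v in range(110,160,4):
    du=np.diff(g[v,440:490]);u=440+np.argmax(du);E.append(X[v,u-2,:2])
print('+y edge',line(E))
# stop: points z ~ .036
def rect(k,n):
    P=X[k][:,:2].astype(np.float32);print(n,k.sum(),cv2.minAreaRect(P))
    return P
B=np.zeros_like(H,bool);B[255:300,215:415]=1
k=B&(abs(H-.036)<.006);P=rect(k,'stop')
E=[]
for u in range(240,405,5):
    vv=np.where(k[:,u])[0]
    if len(vv): E.append(X[vv[0],u,:2])
print('stop inner',line(E))
B[:]=0;B[150:265,250:400]=1
k=B&(H>.045)&(H<.068);P=rect(cv2.morphologyEx(k.astype(np.uint8),cv2.MORPH_OPEN,np.ones((3,3)))>0,'racktop')
print(np.nanmedian(H[k]))
k=B&(H>.03)&(H<.068);rect(k,'rack')
k=B&(H>.073)&(H<.1);rect(k,'caps');
# wall top
B[:]=0;B[160:270,405:500]=1
k=B&(abs(H-.080)<.008);
E=[]
for v in range(175,255,4):
    uu=np.where(k[v])[0]
    if len(uu): E.append(X[v,uu[0],:2])
print('wall',line(E),len(E)); 
E=np.array(E);print(E[:3],E[-3:])
E
```

```text
table [0.3687 0.3761 0.0008] plate [0.4646 0.2139 0.0067]
-x edge [85.0229  0.4415  0.2365]
-y edge [0. 0. 0.]
+y edge [-6.385   0.4982  0.3351]
stop 2534 ((0.7007893323898315, 0.14705851674079895), (0.27030181884765625, 0.034267622977495193), 82.08013916015625)
stop inner [85.0393  0.69    0.1328]
racktop 5000 ((0.5906637907028198, 0.14783510565757751), (0.15000954270362854, 0.09064806997776031), 82.22764587402344)
0.06177036432526989
rack 5531 ((0.5907434225082397, 0.14785236120224), (0.15002144873142242, 0.09064275026321411), 82.29130554199219)
caps 2836 ((0.5908729434013367, 0.1476423442363739), (0.13462749123573303, 0.06839093565940857), 82.57227325439453)
wall [-5.0508  0.5858  0.291 ] 18
[[0.54528885 0.29490027]
 [0.54998061 0.29402732]
 [0.55408801 0.29344719]] [[0.62336466 0.28752034]
 [0.62944272 0.28732436]
 [0.63351183 0.28673297]]
```

```bash
cat >> h.py <<'E'
th=np.radians(-4.98)
ex=np.array([np.cos(th),np.sin(th)]);ey=np.array([-ex[1],ex[0]])
Q=(Rn.from_euler('z',th)*Rn.from_quat([0,1,0,0])).as_quat()
def W(s,t,z): return [*(s*ex+t*ey),z]
def S(o): p=o['position'];f=o['contact_force'];return np.round([p[:2]@ex,p[:2]@ey,p[2]],4),np.round([f[:2]@ex,f[:2]@ey,f[2]],1)
E
python3 - <<'E'
from workcell import r, eyes, models
from h import *
t=.1984
r.move_to(W(.488,t,.10),Q)
r.move_straight(W(.488,t,.022),max_speed=.1)
b=r.observe();print(b['clock'],S(b))
r.move_straight(W(.54,t,.022),max_speed=.05)
o=r.observe();print(o['clock'],S(o))
s=.54
while s<.570:
    s+=.005
    r.move_straight(W(s,t,.022),max_speed=.04);o=r.observe();print(round(s,4),o['clock'],S(o))
    if S(o)[1][0]-S(b)[1][0]<-8:break
p,d=eyes.grab_frame('wrist');cv2.imwrite("pics/w2.png",p[:,:,::-1]);np.savez("w2.npz",p=p,d=d,pos=o['position'],q=o['orientation'])
E
```

```text
4.7583 (array([0.4885, 0.1986, 0.0226]), array([-0.6,  0. , -0. ]))
5.95 (array([0.5403, 0.1985, 0.022 ]), array([-0.1, -0.7,  0. ]))
0.545 6.225 (array([0.5454, 0.1985, 0.0221]), array([-0.1,  0.1, -0.9]))
0.55 6.5 (array([0.5504, 0.1985, 0.022 ]), array([ 0. ,  0.5, -0.5]))
0.555 6.775 (array([0.5554, 0.1984, 0.022 ]), array([ 0.1,  0.6, -0.9]))
0.56 7.05 (array([0.5604, 0.1984, 0.022 ]), array([-0.6, -0.7, -0.3]))
0.565 7.325 (array([0.5654, 0.1984, 0.022 ]), array([-0.8,  0. , -0.2]))
0.57 7.6 (array([0.5704, 0.1984, 0.022 ]), array([-1.5, -0.5, -0.3]))
```

View pics/w2.png

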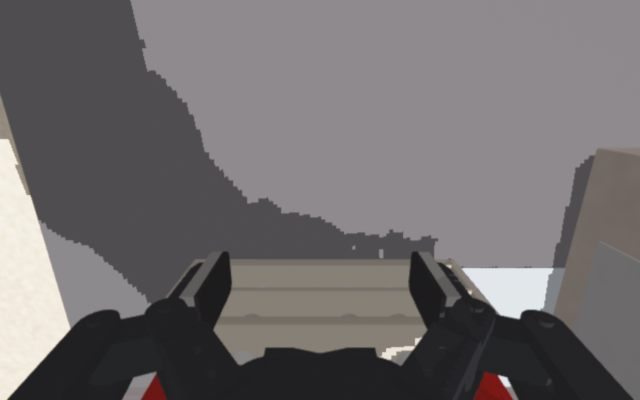

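The rack's near face lies level (v≈262) against both fingertips. I keep pushing until I feel the stop.

```bash
python3 - <<'E'
from workcell import r, eyes, models
from h import *
t=.1984;s=.570
while s<.59:
    s+=.001
    r.move_straight(W(s,t,.022),max_speed=.03);o=r.observe();print(round(s,4),round(o['clock'],2),*S(o))
    if S(o)[1][0]<-8:break
E
```

```text
0.571 7.9 [0.5705 0.1984 0.022 ] [-4.9 -0.4  2.4]
0.572 8.15 [0.5718 0.1984 0.022 ] [-3.8  0.3  1.8]
0.573 8.4 [0.573  0.1985 0.022 ] [-3.1  0.3  1.2]
0.574 8.65 [0.5742 0.1985 0.022 ] [-3.5  0.2  0.9]
0.575 8.9 [0.5752 0.1984 0.0219] [-2.6 -0.3  0.2]
0.576 9.15 [0.5762 0.1984 0.022 ] [-2.8 -0.7  0.1]
0.577 9.4 [0.5766 0.1984 0.022 ] [-5.2 -0.6  2.3]
0.578 9.65 [0.5765 0.1983 0.0219] [-8.5  0.2  5.4]
```

```bash
python3 - <<'E'
from workcell import r, eyes, models
from h import *
s=.631
r.move_straight(W(.56,.1984,.022),max_speed=.08)
r.move_straight(W(.54,.1984,.13),max_speed=.25)
r.grab(20)
r.move_to(W(s,.075,.13),Q)
r.move_straight(W(s,.075,.036),max_speed=.12)
o=r.observe();print(round(o['clock'],2),*S(o))
r.move_straight(W(s,.150,.036),max_speed=.06)
o=r.observe();print(round(o['clock'],2),*S(o))
t=.150
while t<.168:
    t+=.006
    r.move_straight(W(s,t,.036),max_speed=.04);o=r.observe();print(round(t,4),round(o['clock'],2),*S(o))
    if S(o)[1][1]<-8:break
p,d=eyes.grab_frame('wrist');cv2.imwrite("pics/w3.png",p[:,:,::-1])
p,d=eyes.grab_frame('top');cv2.imwrite("pics/t3.png",cv2.resize(p[120:270,160:400,::-1],None,fx=3,fy=3,interpolation=cv2.INTER_CUBIC))
E
```

```text
12.97 [0.6315 0.0753 0.0368] [ 0.4 -0.1  0.1]
14.38 [0.631  0.1502 0.036 ] [ 0.1 -1.7  0.1]
0.156 14.68 [0.631  0.1563 0.036 ] [ 0.6 -2.2  0.7]
0.162 14.97 [0.631  0.1624 0.036 ] [ 0.4 -1.6  1. ]
0.168 15.28 [0.631  0.1673 0.036 ] [-0.1 -5.3  1. ]
```

View pics/t3.png

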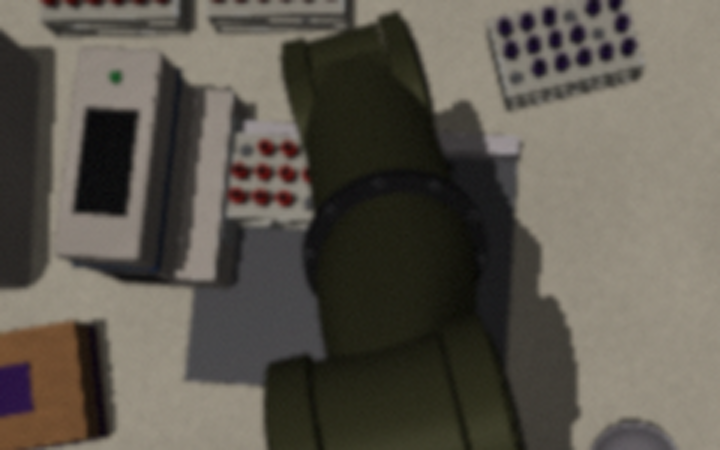

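View pics/w3.png

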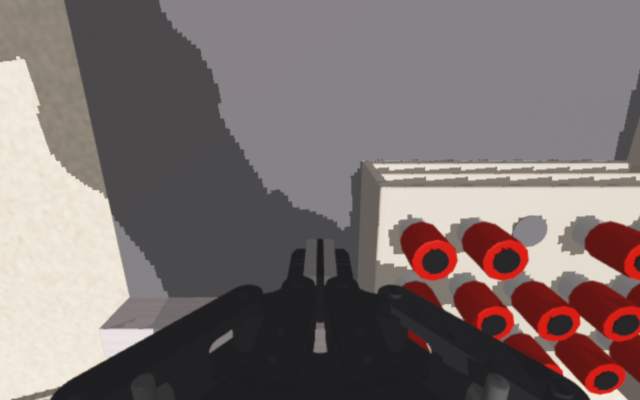

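```bash
python3 - <<'E'
from workcell import r, eyes, models
from h import *
s=.631;t=.168
for i in range(8):
    o=r.observe();f=S(o)[1][1]
    print(round(t,4),round(o['clock'],2),*S(o),np.round(o['moment'],2))
    if f<-9:break
    t+=.001
    r.move_straight(W(s,t,.036),max_speed=.03)
o=r.observe();p,d=eyes.grab_frame('wrist');np.savez("w4.npz",p=p,d=d,pos=o['position'],q=o['orientation'])
X=cloud(p,d,eyes.camera_model('wrist'),(o['position'],o['orientation']))
Y=np.stack([X[:,:,:2]@ex,X[:,:,:2]@ey,X[:,:,2]],-1)
k=(Y[:,:,2]>.05)&(Y[:,:,2]<.066)&(p.min(2)>90); k[:,:355]=0;k[:150]=0
for v in range(185,300,10):
    uu=np.where(k[v])[0]; 
    if len(uu):print(v,uu[0],np.round(Y[v,uu[0]],4))
for u in range(390,640,30):
    vv=np.where(k[:,u])[0]
    if len(vv):print('back',u,vv[0],np.round(Y[vv[0],u],4))
for v in (245,260,270,285,295,305):print('finger',v,[(u,*np.round(Y[v,u],3)) for u in (340,350,375,385)])
E
```

```text
0.168 15.38 [0.631  0.1673 0.036 ] [ 0.9 -4.6  1.8] [-0.8   0.16  0.  ]
0.169 15.62 [0.6311 0.1674 0.036 ] [-0.7 -7.2  2.8] [-1.13  0.21 -0.03]
0.17 15.88 [0.631  0.1675 0.036 ] [ 0.2 -9.2  2.9] [-1.44  0.27  0.01]
185 377 [0.5871 0.1914 0.0578]
195 378 [0.5904 0.1915 0.0609]
205 377 [0.5952 0.1916 0.0595]
215 377 [0.5988 0.1914 0.0616]
225 376 [0.6038 0.1915 0.0601]
235 375 [0.6086 0.1914 0.0597]
245 375 [0.6131 0.1916 0.0602]
255 374 [0.6185 0.1916 0.0589]
265 374 [0.6225 0.1916 0.0605]
275 373 [0.6285 0.1917 0.059 ]
285 373 [0.6323 0.1916 0.061 ]
295 435 [0.6367 0.2192 0.062 ]
back 390 184 [0.5866 0.1967 0.0581]
back 420 184 [0.5865 0.2089 0.0582]
back 450 183 [0.5863 0.2214 0.0575]
back 480 183 [0.5864 0.2337 0.0574]
back 510 183 [0.5863 0.246  0.0575]
back 540 183 [0.5864 0.2584 0.0573]
back 570 183 [0.5864 0.2705 0.0575]
back 600 183 [0.5864 0.2829 0.0574]
back 630 183 [0.5863 0.2947 0.0578]
finger 245 [(340, np.float64(0.64), np.float64(0.18), np.float64(0.006)), (350, np.float64(0.64), np.float64(0.186), np.float64(0.007)), (375, np.float64(0.613), np.float64(0.192), np.float
[... 709 characters left out ...]
 np.float64(0.179), np.float64(0.082)), (375, np.float64(0.632), np.float64(0.192), np.float64(0.062)), (385, np.float64(0.618), np.float64(0.192), np.float64(0.082))]
finger 295 [(340, np.float64(0.618), np.float64(0.175), np.float64(0.088)), (350, np.float64(0.618), np.float64(0.178), np.float64(0.089)), (375, np.float64(0.623), np.float64(0.188), np.float64(0.082)), (385, np.float64(0.618), np.float64(0.19), np.float64(0.089))]
finger 305 [(340, np.float64(0.618), np.float64(0.175), np.float64(0.093)), (350, np.float64(0.618), np.float64(0.178), np.float64(0.094)), (375, np.float64(0.623), np.float64(0.188), np.float64(0.087)), (385, np.float64(0.62), np.float64(0.19), np.float64(0.091))]
```

The rack's far-side geometry puts it at the wall: its face is at t=0.1916, and adding 0.150 gives 0.3416. It is square to the stop. I re-press it against the stop, then check from above.

```bash
python3 - <<'E'
from workcell import r, eyes, models
from h import *
r.move_straight(W(.631,.150,.036),max_speed=.08)
r.move_straight(W(.631,.12,.14),max_speed=.25)
r.let_go()
r.move_to(W(.52,.255,.14),Q)
r.move_straight(W(.52,.255,.022),max_speed=.15)
r.move_straight(W(.570,.255,.022),max_speed=.07)
s=.574
r.move_straight(W(s,.255,.022),max_speed=.03)
while s<.582:
    o=r.observe();print(round(s,4),round(o['clock'],2),*S(o))
    if S(o)[1][0]<-9:break
    s+=.001
    r.move_straight(W(s,.255,.022),max_speed=.03)
r.move_straight(W(.555,.255,.022),max_speed=.08)
r.move_straight(W(.53,.255,.13),max_speed=.25)
r.move_to(W(.58,.22,.26),Q)
o=r.observe();print(o['clock'],*S(o))
p,d=eyes.grab_frame('wrist');cv2.imwrite("pics/w5.png",p[:,:,::-1]);np.savez("w5.npz",p=p,d=d,pos=o['position'],q=o['orientation'])
X=cloud(p,d,eyes.camera_model('wrist'),(o['position'],o['orientation']))
Y=np.stack([X[:,:,:2]@ex,X[:,:,:2]@ey,X[:,:,2]],-1)
k=(Y[:,:,2]>.05)&(Y[:,:,2]<.068)&(Y[:,:,0]>.57)&(Y[:,:,0]<.677)&(Y[:,:,1]>.17)&(Y[:,:,1]<.34)
k=cv2.morphologyEx(k.astype(np.uint8),cv2.MORPH_OPEN,np.ones((3,3)))>0
P=Y[k];print(k.sum(),np.percentile(P,[.5,99.5],axis=0),cv2.minAreaRect(P[:,:2].astype(np.float32)))
# plane level
A=np.c_[P[:,:2],np.ones(len(P))];print('tilt',np.linalg.lstsq(A,P[:,2],rcond=None)[0])
E
```

```text
0.574 20.51 [0.5741 0.255  0.022 ] [-0.3  0.2  0.3]
0.575 20.76 [0.575 0.255 0.022] [0.2 0.5 0.2]
0.576 21.01 [0.5761 0.255  0.022 ] [0.8 0.8 0.5]
0.577 21.26 [0.5765 0.255  0.0219] [-1.6 -0.1  1.3]
0.578 21.51 [0.5765 0.2551 0.0219] [-5.1 -0.4  3.5]
0.579 21.76 [0.5765 0.2551 0.0218] [-9.1 -0.3  5.3]
23.425 [0.58   0.2195 0.2588] [-0.5  0.1 -0.6]
5764 [[0.57558101 0.191702   0.0559429 ]
 [0.67476295 0.33975029 0.06638624]] ((0.6229335069656372, 0.26549017429351807), (0.10528019070625305, 0.1489855796098709), 0.01807459443807602)
tilt [ 0.00578807 -0.00026242  0.05820465]
```

View pics/w5.png

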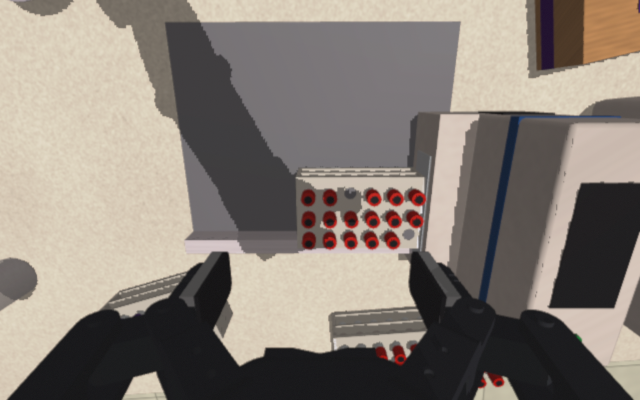

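The rack sits snug in the corner, spanning (298–425, 168–250) between the stop and the wall. Its contact point with the stop repeated at s=0.5765. Now the key.

```bash
python3 - <<'E'
from workcell import r, eyes, models
from h import *
q=[0,1,0,0]
r.grab(20)
r.move_to([.46,-.295,.24],q)
o=r.observe();print(o['clock'],o['position'],o['orientation'])
p,d=eyes.grab_frame('wrist');cv2.imwrite("pics/w6.png",p[:,:,::-1]);np.savez("w6.npz",p=p,d=d,pos=o['position'],q=o['orientation'])
X=cloud(p,d,eyes.camera_model('wrist'),(o['position'],o['orientation']))
pi=p.astype(int)
k=((pi[:,:,2]>pi[:,:,0]+40)&(pi[:,:,2]>1.5*pi[:,:,0])).astype(np.uint8)
n,l,st,c=cv2.connectedComponentsWithStats(k)
for i in range(1,n):
    if st[i,4]>50:
        P=X[l==i];print(st[i],c[i],np.nanmedian(P,0),np.nanpercentile(P[:,2],[5,50,95]))
        T=P[P[:,2]>np.nanpercentile(P[:,2],50)-.004];print('  enc',cv2.minEnclosingCircle(T[:,:2].astype(np.float32)),T[:,2].mean())
E
```

```text
26.0083 [ 0.46093461 -0.29385241  0.24000083] [-9.47835332e-04  9.99999481e-01  2.81764502e-04  2.45929437e-04]
[ 156   75   63   73 2908] [187.15405777 111.22145805] [ 0.39584795 -0.43810278  0.03649692] [0.03529099 0.03649692 0.03773573]
  enc ((0.3976134955883026, -0.437674343585968), 0.04150965437293053) 0.03649588990652213
[ 294  189   40   39 1229] [313.66395443 207.67534581] [ 0.49036018 -0.29953486  0.0842239 ] [0.08304    0.0842239  0.08542139]
  enc ((0.4910697937011719, -0.3001630902290344), 0.021510491147637367) 0.08422083415921984
```

View pics/w6.png

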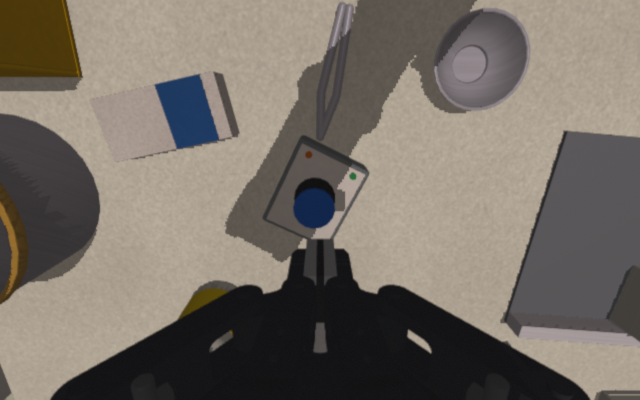

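```bash
cat > key.py <<'E'
from workcell import r, eyes, models
from h import *
x,y=.4905,-.2998
def fz(n=5):
    v=[]
    for _ in range(n): r.dwell(.02); v.append(r.observe()['contact_force'][2])
    return np.mean(v)
def down(z,sp=.03): r.move_straight([x,y,z],max_speed=sp)
E
python3 - <<'E'
from key import *
r.move_to([x,y,.12],[0,1,0,0])
down(.092,.1);b=fz(8);print('bias',b,r.observe()['position'])
z=.089
down(z)
while z>.068:
    f=fz(4)-b;o=r.observe();print(round(z,4),round(o['position'][2],5),round(f,2),round(o['clock'],2))
    if f>4.3:break
    z-=.001 if f<2 else .0005
    down(z)
E
```

```text
bias 0.09515584762502746 [ 0.4910396  -0.30023213  0.09323091]
0.089 0.08903 0.16 27.51
0.088 0.08794 0.17 27.82
0.087 0.08696 0.0 28.14
0.086 0.08598 -0.17 28.46
0.085 0.08497 -0.26 28.77
0.084 0.08397 0.21 29.09
0.083 0.08311 1.13 29.41
0.082 0.08204 1.13 29.73
0.081 0.08102 1.85 30.04
0.08 0.08004 2.08 30.36
0.0795 0.07953 2.36 30.68
0.079 0.07902 2.63 30.99
0.0785 0.07861 3.41 31.31
0.078 0.07849 7.7 31.62
```

The key's top is at about z=0.0835. The first-click wall is at 0.0785 and the force now reads 7.7 N. I ease off slightly, hold, then press home.

```bash
python3 - <<'E'
from key import *
b=.1
down(.0782);t0=r.observe()['clock'];print('hold',fz(4)-b,r.observe()['position'][2],t0)
r.dwell(1.2);print(fz(3)-b,r.observe()['position'][2]);r.dwell(1.2)
o=r.observe();print('held',o['clock']-t0,fz(3)-b,o['position'][2])
z=.0745;down(z,.02)
while z>.066:
    f=fz(3)-b;o=r.observe();print(round(z,4),round(o['position'][2],5),round(f,2),round(o['clock'],2))
    if f>18 :break
    z-=.001;down(z)
E
```

```text
hold 6.1111834168733905 0.07851472528670506 31.875
6.258764360810395 0.07853499459945737
held 2.5167 5.929677821031503 0.07852515205983938
0.0745 0.07516 10.15 34.83
0.0735 0.07426 10.59 35.12
0.0725 0.07331 11.28 35.42
0.0715 0.07238 11.72 35.73
0.0705 0.07214 18.59 36.02
```

The key is hard on its stop after about 11 mm of total travel. I release it and verify.

```bash
python3 - <<'E'
from key import *
down(.10,.05);r.move_straight([x,y,.25],max_speed=.2)
r.move_to(W(.50,.16,.30),Q)
o=r.observe();print(o['clock'],o['contact_force'])
p,d=eyes.grab_frame('wrist');cv2.imwrite("pics/w7.png",p[:,:,::-1])
X=cloud(p,d,eyes.camera_model('wrist'),(o['position'],o['orientation']))
Y=np.stack([X[:,:,:2]@ex,X[:,:,:2]@ey,X[:,:,2]],-1)
k=(Y[:,:,2]>.052)&(Y[:,:,2]<.068)&(Y[:,:,0]>.57)&(Y[:,:,0]<.677)&(Y[:,:,1]>.17)&(Y[:,:,1]<.34)
k=cv2.morphologyEx(k.astype(np.uint8),cv2.MORPH_OPEN,np.ones((5,5)))>0
print(np.percentile(Y[k],[.5,99.5],axis=0))
p,d=eyes.grab_frame('side');cv2.imwrite("pics/s7.png",p[:,:,::-1])
E
```

```text
39.2167 [-0.38872737  0.1677535  -0.6918669 ]
[[0.58333979 0.19133958 0.05617258]
 [0.67450044 0.33953726 0.06679453]]
```

View pics/w7.png

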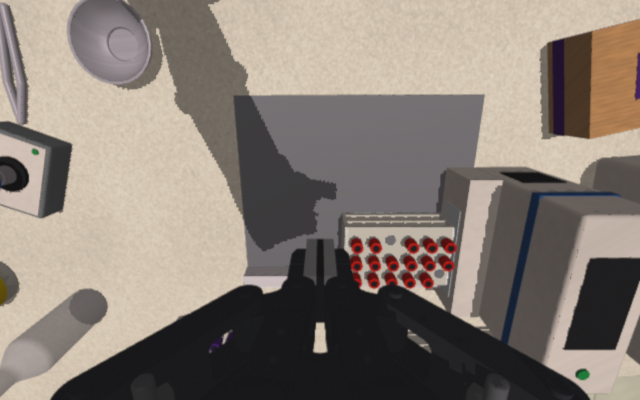

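View pics/s7.png

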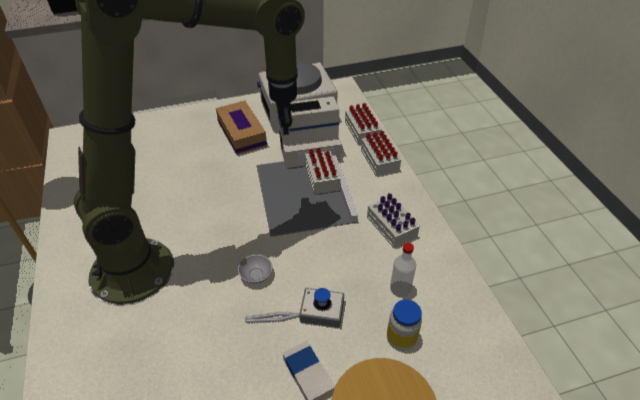

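The rack is still in the corner (345–455, 213–290). The key is up at (322,297) in the side view, and the bystanders look unmoved. Handing in.

```bash
python3 -c "
from workcell import r,order
print(order.sign_off(), r.observe()['clock'])"
```

```text
the job is handed in; nothing more can be done
the job is handed in; nothing more can be done
```

The rack is in the corner against the stop and the window wall. The key was half-pressed, then pressed fully home and released, and the job is handed in. My last clock reading was 39 s of the 64 s allowed.

- **Rack:** I pushed it to the stop with the two open fingers, then along the stop to the wall with the shut fingers, and pressed it against the stop once more. It met the stop at the same position both times, to within 0.1 mm. The images show it square to within about 0.3°, and its wall-side face about 1 mm from the measured wall position, which is within calibration error. It showed no noticeable tilt.
- **Key:** Its top at rest was at about z = 83.5 mm, and the first click came about 5 mm lower. I held it there at about 6 N for 2.5 s. It then went home about 6 mm further, onto the hard stop at 18.6 N, and came back up.
- **Possible concern:** During the push to the wall, the gripper's knuckle may have touched a cap as well as the rack's side. The force there stayed near 9 N.
- **Bystanders:** The closing side and wrist pictures show them where they were at the start. I compared these by eye and did not measure them.

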